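Deburr the mouth of a labeller roller sleeve

TASK

Take the cone-headed deburring tool (the one with the square handle) out of the tool rack and run its cone counter-clockwise as seen from above in a full circle around the inner edge of the sleeve's bore, starting and finishing at the upright lug beside the sleeve, with light, steady contact all the way (the sleeve sits on a spring and gives a little). Then put the tool back upright, collar down on the rack, in the same hole it came from and let go; leave the other two tools in their holes.

Things in the scene. Friction and masses are not known exactly. Their poses are not given: they have to be found in the camera images.
- deburrer: Tool, 120 mm tall, upright in a hole of the rack. Origin: tip of its cone, lowest point; z up its axis. Heights over the tip, mm: steel cone, radius 2 at 0 growing at 45 deg to 18 at 16; neck radius 9, 27-40; spigot radius 18, 47-52; collar radius 28, 52-58, resting on the rack plate; square black handle 26 x 26 (flats face x and y), 58-120. 0.13-0.25 kg. Lift straight up over 60 mm to free it.
- sleeve: Upright aluminium tube, bore 64 mm, outside 76, open below, mouth 92 mm over the table. Origin: centre of the mouth; z up; -x points to the lug (steel post 90 mm high, 52 mm from the axis). Only moves down, 18 mm at most, on a spring: 1 N to start, then 0.2 N/mm. With the cone's tip 22 mm off the axis its flank meets the edge when the tip is 8 mm below the mouth; go 3-10 mm lower for the lap.
- scraper: Bystander: flat-bladed scraper in another hole, same collar and height, flat handle 14 x 36 mm; origin at its lower end. The rack is a raised aluminium plate 90 x 270 mm, top 75 mm over the table, with three 44 mm holes 80 mm apart along its length; which tool hangs in which varies. The deburrer's x axis lies within 0.1 rad of square to the row of holes.
- awl: Bystander: thin pointed awl in another hole of the rack, same collar and height, round handle 20 mm in diameter; origin at its tip. Leave both bystanders in place: all three handles end 143 mm over the table, so carry the deburrer with its tip above that when passing over them.
There are look-alikes about, which are no part of the job. What is shaped like the deburrer but turquoise or yellow is not meant.

How it is judged:
By the outcome, as a careful person would: the job done as asked, in the order asked, and still so for the second after the job is handed in, with the robot touching nothing.
It also fails if it takes over 69 s, if anything falls off the work surface, if the arm or the gripper's body presses on something with over 40 N, if the wrist force passes 120 N, or if a joint passes its speed limit or range.

ROBOT

A 6-joint arm with a two-finger parallel gripper is mounted at the origin on the work surface. World frame = base frame: x ahead of the robot, y to its left, z up, the work surface at z = 0. Lengths are in m, angles in rad, forces in N, time in s.
With the tool pointing down it reaches from about 0.3 to 0.775 m from the base axis. Payload 14.6 kg.
Tool frame: the origin (TCP) lies midway between the tips of the shut fingers; the grasp point (between the pads) lies 19 mm behind it (manip.grip_depth is the distance from the TCP to the grasp point, in m); z points along the fingers, y is the line along which they close (so a half turn about z gives the same grasp; the last joint's range is limited). The gripper opens to 85 mm and grips with 20 to 120 N. Pads are 22 mm wide; open, the fingers measure 114 mm over their backs; the gripper's body (76 mm by 85 mm) begins 54 mm behind the grasp point. The pads swing forward as they close: fully open they stand 13 mm farther back than shut.
Start: joints at [1.081, 0.3, 1.521, -0, 1.321, -0.067], TCP at [0.226, 0.502, 0.231] pointing down, gripper open.
Joint ranges: [-3.03, 3.03], [-0.79, 2.21], [0.23, 2.52], [-1.04, 4.18], [0, 3.07], [-2.55, 2.55]. Speed limits (rad/s): [2.22, 2.22, 2.57, 3.14, 3.14, 3.14].

INTERFACE

Orientations are given as a unit quaternion [w, x, y, z].
In Python, from workcell import manip gives the robot as it stands. The module is installed in compiled form; this text tells all that it offers.
- The arm moves only by the tool arm_command, never from a script. Its argument "commands" is text: rows parted by semicolons, each of 7 numbers parted by spaces: the gripper command: -1 is shut, 1 is fully open, values between are in proportion, then the shift along the tool's x, y, z scaled (see below), then the turn, a rotation vector about the tool's x, y, z scaled (see below). A call has exactly 5 rows; each row is the pose to reach, as a shift and turn from the pose commanded when the call began, along the tool's axes at that moment, turning the shorter way round; what a row does not reach only later rows make up. The controller multiplies each number of a shift by 0.5 m and each number of a turn by 180 degrees. A row lasts 1/10 s, in which the tool goes at most 50 mm and 8.59 degrees, less where a joint would pass 70% of its speed; a pose out of reach is approached as far as the arm can. A call with a number of a shift or a turn outside -1 to 1 is refused whole. A call with a gripper value outside its range is refused whole. The fingers move at their own pace and stop on an object; "squeeze" is the grip in N (left out, the last holds). Time passes only in rows, so rows that repeat a pose let the fingers close, or fill a call up. It gives the time, the measured TCP pose, the force, the opening and the grip force at its end, in the units of the state.
- manip.state(): the state, without advancing time (a new reading comes with each control period).
- manip.grab_frame(name): name is "side" or "top"; returns a dict with "pixels" (384x512x3 uint8, red, green, blue), "intrinsics" (3x3 intrinsics, pixels), "k1" (the pictures are not rectified: a ray, as slopes to the right and down, at radius r is drawn at 1 + k1 r^2 times it, then the intrinsics apply), "R" (3x3) and "t" (3): a world point X has camera coordinates R X + t. Camera axes: x right, y down, z forward; pixel columns grow to the right and rows downward; lengths in m; the calibration is good to about 2 mm. A picture is of the moment at which its call begins. There is no depth.
- manip.job_done(): hands the job in; it is judged then, once.
The state is a dict: "t": time; "joint_pos": joint angles; "joint_velocities": joint speeds; "tau": joint torques, N m; "position": TCP position; "orientation": TCP orientation; "contact_force": force on the tool from outside, world axes, zero at the start; "torque": the same for the moment, N m; "opening": finger opening in m; "finger_force": force on a finger pad.
Only numpy, scipy, OpenCV 4.12 (cv2) and the standard library are available. Lean on these libraries where they do the work, as an engineer would, in place of code of your own. Each camera call takes 0.05 s, during which the arm holds its last target. There are 200 camera calls.

## Working session

There is one attempt and no reset: what is moved stays moved. The work goes in short steps, Python scripts to look and compute and a tool call to move; the robot and the scene stay as the last step left them, time stands still between calls to the robot, and variables do not carry over. Pictures are saved under pics/ and viewed, at most 10 in all, crops included, and the job is handed in when it is done.

Besides the shell and the picture viewer there is one more tool, called after "Call:" as name(argument=value, ...), one argument or row to a line, values as JSON. arm_command: Moves the arm, as the interface text tells. Shifts and turns lie within -1 to 1; 1 stands for 0.5 m of shift or 180 degrees of turn. Its arguments: {"type":"object","properties":{"commands":{"type":"string"},"squeeze":{"type":"number"}},"required":["commands"]}

```bash
mkdir -p pics; cat > h.py <<'E'
import numpy as np, cv2
from workcell import manip
def load(n):
    d=np.load(f'{n}.npz'); return {k:d[k] for k in d}
def grab(n):
    f=manip.grab_frame(n); np.savez(f'{n}.npz',**{k:np.asarray(v) for k,v in f.items()}); return f
def ray(f,u,v):
    K=np.array(f['intrinsics']);k=float(f['k1'])
    p=cv2.undistortPoints(np.array([[[u,v]]],float),K,np.array([k,0,0,0,0.]))[0,0]
    R=np.array(f['R']);t=np.array(f['t']); d=R.T@np.array([p[0],p[1],1]); return -R.T@t,d
def onz(f,u,v,z):
    o,d=ray(f,u,v); return o+d*(z-o[2])/d[2]
def proj(f,X):
    K=np.array(f['intrinsics']);k=float(f['k1'])
    return cv2.projectPoints(np.array(X,float).reshape(-1,1,3),cv2.Rodrigues(np.array(f['R']))[0],np.array(f['t'],float),K,np.array([k,0,0,0,0.]))[0][:,0]
E
python3 - <<'E'
from h import *
for n in ('top','side'):
    f=grab(n); cv2.imwrite(f'pics/{n}0.png',f['pixels'][:,:,::-1])
    R=np.array(f['R']);print(n,f['k1'],np.array(f['intrinsics'])[0],-R.T@np.array(f['t']),R[2])
s=manip.state();print({k:np.round(v,3) for k,v in s.items()}, manip.grip_depth)
E
```

```text
top -0.006018446936056804 [360.56899974   0.         256.45418346] [ 0.43680247 -0.01197018  0.92915591] [ 0.08867803  0.00414564 -0.99605172]
side -0.05621522885586554 [373.71866008   0.         246.57050085] [ 0.32065464 -0.45016448  0.66077288] [ 0.24411002  0.61145064 -0.75268746]
{'t': np.float64(0.1), 'joint_pos': array([ 1.081,  0.3  ,  1.522, -0.   ,  1.321, -0.067]), 'joint_velocities': array([-0.001, -0.002, -0.002,  0.001, -0.002,  0.001]), 'tau': array([ 1.0000e-03, -5.4438e+01, -3.6237e+01, -0.0000e+00,  3.0000e-03,
       -0.0000e+00]), 'position': array([0.226, 0.501, 0.231]), 'orientation': array([-0.   ,  0.21 ,  0.978, -0.001]), 'contact_force': array([0.648, 0.634, 0.448]), 'torque': array([ 0.035, -0.033, -0.039]), 'finger_force': np.float64(0.0), 'opening': np.float64(0.085)} 0.0187
```

View pics/top0.png

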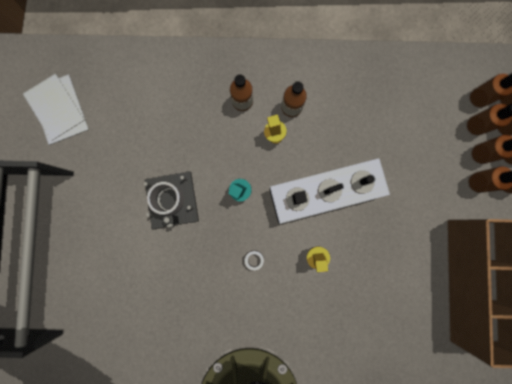

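View pics/side0.png

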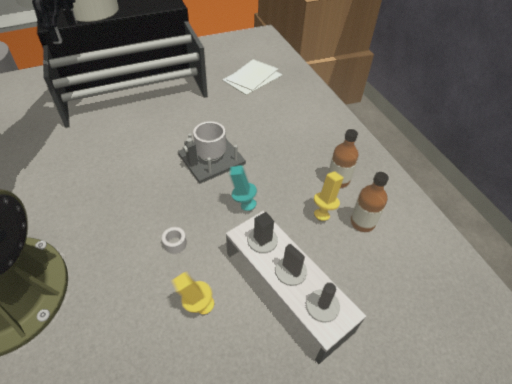

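Top view: the rack's three dark handles are at (299,198), square and blocky; (332,188), flat; and (366,181), thin and round. The sleeve is at (164,198), with a lug-like post near (167,221). Deburrer look-alikes are turquoise at (239,190) and yellow at (276,128) and (318,259). The black square handle at (299,198) fits the description. I'll confirm it in one enlarged crop.

```bash
python3 - <<'E'
from h import *
f=load('top');g=load('side')
a=cv2.resize(f['pixels'][155:235,135:215],(400,400),interpolation=cv2.INTER_CUBIC)
b=cv2.resize(f['pixels'][155:235,270:350],(400,400),interpolation=cv2.INTER_CUBIC)
c=cv2.resize(g['pixels'][110:190,170:250],(400,400),interpolation=cv2.INTER_CUBIC)[:200*2]
d=cv2.resize(g['pixels'][200:280,225:305],(400,400),interpolation=cv2.INTER_CUBIC)
im=np.vstack([np.hstack([a,b]),np.hstack([c,d])]); im=cv2.resize(im,(600,600))
cv2.imwrite('pics/crop0.png',im[:,:,::-1])
# rack plate: bright, low-saturation
h=cv2.cvtColor(f['pixels'],cv2.COLOR_RGB2HSV)
m=((h[...,2]>165)&(h[...,1]<40)).astype(np.uint8); m[:150]=0;m[235:]=0;m[:,:262]=0;m[:,400:]=0
m=cv2.morphologyEx(m,cv2.MORPH_CLOSE,np.ones((3,3)))
cs=max(cv2.findContours(m,0,2)[0],key=cv2.contourArea);r=cv2.minAreaRect(cs);bx=cv2.boxPoints(r)
W=np.array([onz(f,*p,.075) for p in bx]);print(r,W[:,:2].round(4),W[:,:2].mean(0),[np.linalg.norm(W[i]-W[i-1]) for i in range(4)])
k=((h[...,2]<60)).astype(np.uint8);k[:170]=0;k[215:]=0;k[:,:285]=0;k[:,378:]=0
for q in cv2.findContours(k,0,2)[0]:
    if cv2.contourArea(q)>15: print('dark',cv2.contourArea(q),cv2.minAreaRect(q),onz(f,*cv2.minAreaRect(q)[0],.143))
E
```

```text
((329.5499267578125, 190.19293212890625), (36.958614349365234, 112.33368682861328), 75.48894500732422) [[ 0.5211 -0.0418]
 [ 0.5945 -0.3011]
 [ 0.5089 -0.3224]
 [ 0.4368 -0.0652]] [ 0.51535188 -0.18262085] [np.float64(0.08750923826731954), np.float64(0.26953976022926135), np.float64(0.08816685984423799), np.float64(0.26715889730887676)]
dark 117.0 ((298.4411926269531, 197.7647247314453), (10.914102554321289, 13.096923828125), 75.96376037597656) [ 0.49074388 -0.10077395  0.143     ]
dark 64.0 ((332.4794006347656, 188.95364379882812), (4.569057941436768, 18.783905029296875), 66.03751373291016) [ 0.51166932 -0.17503861  0.143     ]
dark 72.5 ((366.10003662109375, 180.20001220703125), (6.708203315734863, 14.310833930969238), 63.43495178222656) [ 0.53254125 -0.24873391  0.143     ]
```

View pics/crop0.png

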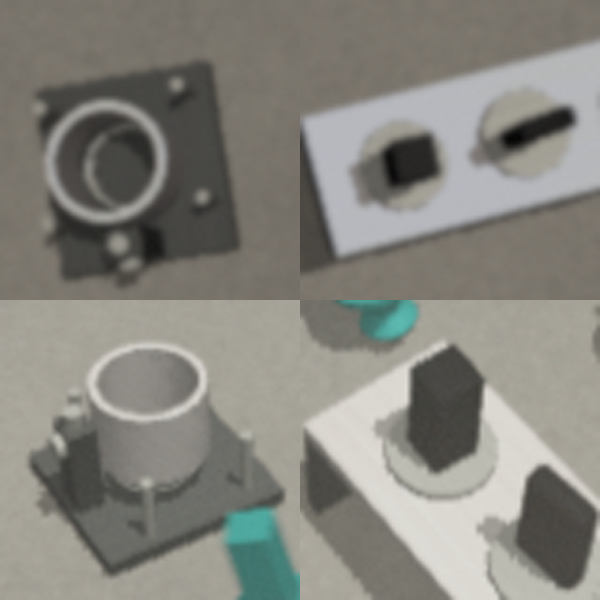

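The crop confirms it. The black block with a square top at top (298,198) / side (263,230) is the deburrer, and its neighbour is the flat scraper. The lug is the dark post at top (166,220), just below the sleeve. Next I'll measure the axis positions.

```bash
cat >> h.py <<'E'
def circ(P):
    A=np.c_[2*P,np.ones(len(P))];s=np.linalg.lstsq(A,(P**2).sum(1),rcond=None)[0];return s[:2],np.sqrt(s[2]+s[:2]@s[:2])
E
python3 - <<'E'
from h import *
f=load('top');g=load('side')
# handle top corners
for n,F,C in (('side',g,[(265.5,212),(273.8,221.3),(262.3,225.9),(254.3,216.5)]),):
    W=np.array([onz(F,*p,.143)[:2] for p in C]);print(n,W.round(4).tolist(),W.mean(0),[np.degrees(np.arctan2(*(W[i]-W[i-1])[::-1])).round(1) for i in range(4)],[np.linalg.norm(W[i]-W[i-1]).round(4) for i in range(4)])
# collar: top (z=.081) warm-coloured on bluish plate
for n,F,(x0,x1,y0,y1) in (('top',f,(280,318,180,214)),('side',g,(240,285,220,255))):
    p=F['pixels'].astype(int);d=p[...,0]-p[...,2];print(n,'r-b: plate/collar rows',d[(y0+y1)//2,x0:x1:2].tolist() )
# sleeve ring
for n,F,(x0,x1,y0,y1),th in (('top',f,(140,188,175,220),150),('side',g,(188,232,118,165),205)):
    G=cv2.cvtColor(F['pixels'],cv2.COLOR_RGB2GRAY);m=np.zeros_like(G);m[y0:y1,x0:x1]=(G[y0:y1,x0:x1]>th)
    print(n,np.percentile(G[y0:y1,x0:x1],[5,50,80,90,95,99]))
    S,hi=cv2.findContours(m,cv2.RETR_CCOMP,cv2.CHAIN_APPROX_NONE)
    for q in S:
        if len(q)<40: continue
        P=np.array([onz(F,*x[0],.092)[:2] for x in q]);c,r=circ(P);res=np.hypot(*(P-c).T)-r
        k=abs(res)<.003; c2,r2=circ(P[k]);print(' ring',len(q),k.sum(),c2.round(4),r2.round(4),res.std().round(4))
# lug: top end at z=.09
for p in [(166.5,219.8),(163,217)]: print('lug top',onz(f,*p,.09))
print('lug side',onz(g,170+73/3.75,110+(395-300)/3.75,.09))
E
```

```text
side [[0.5007, -0.0906], [0.5062, -0.1141], [0.484, -0.1161], [0.4786, -0.0928]] [ 0.49236921 -0.10340347] [np.float64(5.9), np.float64(-76.8), np.float64(-174.8), np.float64(102.9)] [np.float64(0.0221), np.float64(0.0242), np.float64(0.0223), np.float64(0.0239)]
top r-b: plate/collar rows [-8, -8, -6, 5, 9, 7, 4, 2, 2, 3, 2, 2, 2, 7, 8, -5, -8, -5, 6]
side r-b: plate/collar rows [9, 9, 10, 10, 10, 9, 9, 8, 7, 6, 6, 5, 7, 6, 6, 6, 9, 9, 9, 9, 11, 10, 10]
top [ 50.  74. 118. 134. 153. 158.]
 ring 85 85 [0.4881 0.2092] 0.0352 0.0007
 ring 83 83 [0.4882 0.2094] 0.0342 0.0006
side [ 71. 137. 162. 169. 192. 205.]
lug top [0.43652298 0.19876801 0.09      ]
lug top [0.4428223  0.20719051 0.09      ]
lug side [0.44092058 0.2147974  0.09      ]
```

```bash
cat >> h.py <<'E'
from scipy.spatial.transform import Rotation as Ro
def Rdown(psi): # tool y at world angle psi, z down
    c,s=np.cos(psi),np.sin(psi); y=np.array([c,s,0]);z=np.array([0,0,-1.]);return np.c_[np.cross(y,z),y,z]
def Rcur(s=None):
    s=s or manip.state();q=s['orientation'];return Ro.from_quat([q[1],q[2],q[3],q[0]]).as_matrix()
def delta(pos,psi,p0=None,R0=None):
    s=manip.state();p0=s['position'] if p0 is None else p0;R0=Rcur(s) if R0 is None else R0
    return (R0.T@(np.array(pos)-p0)/.5).round(4),(Ro.from_matrix(R0.T@Rdown(psi)).as_rotvec()/np.pi).round(4)
E
python3 - <<'E'
from h import *
f=load('top');g=load('side')
print(delta([.4925,-.104,.22],np.radians(13)))
p=f['pixels'].astype(int);m=np.zeros(p.shape[:2],np.uint8);d=(p[...,0]-p[...,2]);m[180:216,278:320]=(d>-1)[180:216,278:320]
m=cv2.morphologyEx(m,cv2.MORPH_OPEN,np.ones((3,3)));q=max(cv2.findContours(m,0,1)[0],key=cv2.contourArea)
P=np.array([onz(f,*x[0],.081)[:2] for x in q]);c,r=circ(P)
for _ in range(5):
    k=abs(np.hypot(*(P-c).T)-r)<.003;c,r=circ(P[k])
print('collar top',c,r,k.sum(),len(k))
G=cv2.cvtColor(g['pixels'],cv2.COLOR_RGB2GRAY);
for th in (175,185):
    m=np.zeros_like(G);m[118:165,188:232]=G[118:165,188:232]>th
    for q in cv2.findContours(m,cv2.RETR_CCOMP,cv2.CHAIN_APPROX_NONE)[0]:
        if len(q)<40: continue
        P=np.array([onz(g,*x[0],.092)[:2] for x in q]);c,r=circ(P);print('side ring',th,c,r,(np.hypot(*(P-c).T)-r).std())
# handle yaw top view: dark blob
b=cv2.resize(f['pixels'][180:215,282:317],(420,420),interpolation=cv2.INTER_CUBIC);b=np.clip(b.astype(float)*1.8,0,255).astype(np.uint8)
e=cv2.resize(g['pixels'][205:255,240:290],(420,420),interpolation=cv2.INTER_CUBIC);e=np.clip(e.astype(float)*1.8,0,255).astype(np.uint8)
cv2.imwrite('pics/crop1.png',np.hstack([b,e])[:,:799,::-1])
E
```

```text
(array([-0.9836, -0.8851,  0.0224]), array([-3.000e-04,  1.000e-04,  2.932e-01]))
collar top [ 0.49271594 -0.10415614] 0.027663553522869932 60 71
side ring 175 [0.48720308 0.21237789] 0.03691350347216916 0.0008971024167728645
side ring 175 [0.48738291 0.21156675] 0.033517983438073266 0.0009460323851392189
side ring 185 [0.48702748 0.21176109] 0.03615505808291398 0.0009834157497166467
side ring 185 [0.48724446 0.21122052] 0.033859545648258285 0.0008781019491754503
```

View pics/crop1.png

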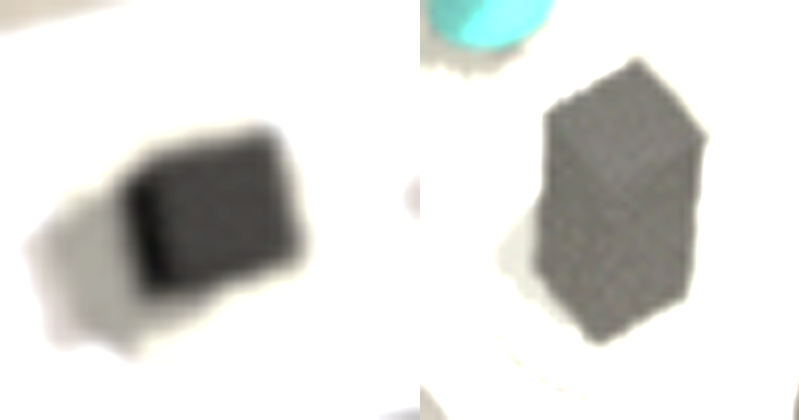

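Right crop: the handle's top face has its near corner at about (625,190) and its edges sit about 13–14° off world x. The collar centre is at (0.4927, -0.1042) and the sleeve at about (0.4877, 0.2105). I'll move over the tool.

Call:
arm_command(
  commands="1 -0.066 -0.059 0.001 0 0 0; 1 -0.132 -0.118 0.003 0 0 0; 1 -0.198 -0.177 0.004 0 0 0; 1 -0.264 -0.236 0.006 0 0 0; 1 -0.328 -0.295 0.007 0 0 0",
)

```text
t: 0.6
position: [0.3149, 0.298, 0.2275]
orientation: [-0.0, 0.21, 0.978, -0.0]
contact_force: [1.6, 0.5, 0.1]
opening: 0.0851
finger_force: 0.0
```

Call:
arm_command(
  commands="1 -0.066 -0.059 0.001 0 0 0; 1 -0.132 -0.118 0.003 0 0 0; 1 -0.198 -0.177 0.004 0 0 0; 1 -0.264 -0.236 0.006 0 0 0; 1 -0.328 -0.295 0.007 0 0 0",
)

```text
t: 1.1
position: [0.404, 0.0961, 0.2242]
orientation: [-0.0, 0.21, 0.978, -0.0]
contact_force: [0.5, 0.4, -0.6]
opening: 0.0854
finger_force: 0.0
```

Call:
arm_command(
  commands="1 -0.066 -0.059 0.001 0 0 0.03; 1 -0.132 -0.118 0.003 0 0 0.06; 1 -0.198 -0.177 0.004 0 0 0.09; 1 -0.264 -0.236 0.006 0 0 0.12; 1 -0.328 -0.295 0.007 0 0 0.145",
)

```text
t: 1.6
position: [0.4931, -0.1058, 0.2205]
orientation: [-0.0, 0.427, 0.904, -0.0]
contact_force: [1.3, 1.0, 1.0]
opening: 0.0855
finger_force: 0.0
```

Call:
arm_command(
  commands="0.6 0 0 0 0 0 0.04; 0.6 0 0 0 0 0 0.08; 0.6 0 0 0 0 0 0.12; 0.6 0 0 0 0 0 0.145; 0.6 0 0 0 0 0 0.145",
)

```text
t: 2.1
position: [0.4926, -0.1038, 0.2205]
orientation: [-0.0, 0.619, 0.785, -0.0]
contact_force: [0.5, -0.2, 0.1]
opening: 0.0682
finger_force: 0.0
```

```bash
python3 - <<'E'
from h import *
s=manip.state();print(s['t'],s['position'],s['contact_force'],s['opening'],np.round(s['joint_pos'],3))
print(delta([.4927,-.1042,.096],np.radians(13.5)))
E
```

```text
2.1 [ 0.49264067 -0.1038451   0.22050432] [ 0.5253838  -0.18143043  0.13059105] 0.06819937382274392 [-0.281  0.206  1.664  0.     1.272 -0.516]
(array([-8.00e-04,  1.00e-04,  2.49e-01]), array([-0.0002, -0.0001,  0.    ]))
```

Call:
arm_command(
  commands="0.6 -0.001 0 0.05 0 0 0; 0.6 -0.001 0 0.1 0 0 0; 0.6 -0.001 0 0.15 0 0 0; 0.6 -0.001 0 0.2 0 0 0; 0.6 -0.001 0 0.22 0 0 0",
)

```text
t: 2.6
position: [0.4919, -0.104, 0.1087]
orientation: [-0.002, 0.618, 0.786, -0.001]
contact_force: [0.1, 0.0, 1.0]
opening: 0.0684
finger_force: 0.0
```

Call:
arm_command(
  commands="0.6 0 0 0.015 0 0 0; 0.6 0 0 0.029 0 0 0; 0.6 0 0 0.029 0 0 0; -0.1 0 0 0.029 0 0 0; -0.2 0 0 0.029 0 0 0",
  squeeze=60,
)

```text
t: 3.1
position: [0.4932, -0.1044, 0.097]
orientation: [0.001, 0.618, 0.786, 0.0]
contact_force: [0.1, -0.3, -0.1]
opening: 0.04
finger_force: 0.0
```

Call:
arm_command(
  commands="-1 0 0 0 0 0 0; -1 0 0 0 0 0 0; -1 0 0 0 0 0 0; -1 0 0 0 0 0 0; -1 0 0 0 0 0 0",
  squeeze=60,
)

```text
t: 3.6
position: [0.4932, -0.1045, 0.0969]
orientation: [0.001, 0.619, 0.786, 0.0]
contact_force: [-1.4, 0.5, 5.5]
opening: 0.0258
finger_force: 59.7
```

Call:
arm_command(
  commands="-1 0 0 -0.02 0 0 0; -1 0 0 -0.06 0 0 0; -1 0 0 -0.12 0 0 0; -1 0 0 -0.18 0 0 0; -1 0 0 -0.24 0 0 0",
)

```text
t: 4.1
position: [0.4925, -0.1042, 0.2179]
orientation: [-0.0, 0.619, 0.786, -0.0]
contact_force: [0.3, -0.1, -2.4]
opening: 0.0252
finger_force: 59.2
```

Call:
arm_command(
  commands="-1 0 0 -0.03 0 0 0; -1 0 0 -0.045 0 0 0; -1 0 0 -0.045 0 0 0; -1 0 0 -0.045 0 0 0; -1 0 0 -0.045 0 0 0",
)

```text
t: 4.6
position: [0.4925, -0.1042, 0.2377]
orientation: [-0.001, 0.619, 0.786, -0.0]
contact_force: [0.3, -0.8, -2.9]
opening: 0.0255
finger_force: 59.2
```

```bash
python3 - <<'E'
from h import *
s=manip.state();print(s['t'],s['position'],Rcur(s).round(4).tolist(),s['contact_force'],s['opening'])
out=[]
for n in ('top','side'):
    f=grab(n); R=Rcur(s);p=s['position']
    u=proj(f,[p+[0,0,-.074],p+[0,0,-.02]])
    print(n,u.round(1).tolist())
    x,y=[int(v) for v in u.mean(0)]
    x0=min(max(x-50,0),412);y0=min(max(y-50,0),284);print(x0,y0)
    out.append(cv2.resize(f['pixels'][y0:y0+100,x0:x0+100],(400,400),interpolation=cv2.INTER_CUBIC))
cv2.imwrite('pics/held.png',np.hstack(out)[:,:,::-1])
E
```

```text
4.6 [ 0.49254806 -0.10424269  0.23772453] [[-0.2347, 0.9721, -0.0018], [0.9721, 0.2347, 0.0005], [0.0009, -0.0016, -1.0]] [ 0.2826159  -0.81947915 -2.9137456 ] 0.025505396338672125
top [[301.2, 196.3], [304.5, 194.4]]
252 145
side [[264.8, 211.8], [266.5, 190.8]]
215 151
```

View pics/held.png

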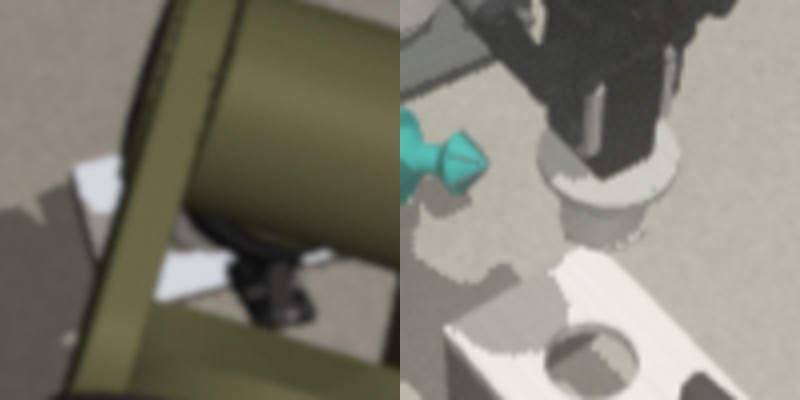

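Side view: the tool hangs straight in the gripper. The collar is at crop (610,165), the lower end is at about (603,247) as predicted, and its hole below is empty. I'll carry it over the sleeve and compare both in one picture.

Call:
arm_command(
  commands="-1 0.04 0.009 0 0 0 0; -1 0.1 0.022 0 0 0 0; -1 0.17 0.038 0 0 0 0; -1 0.24 0.054 0 0 0 0; -1 0.31 0.07 0 0 0 0",
)

```text
t: 5.2
position: [0.4902, 0.0559, 0.2384]
orientation: [-0.0, 0.619, 0.786, -0.0]
contact_force: [0.7, -0.5, -3.1]
opening: 0.0257
finger_force: 59.2
```

Call:
arm_command(
  commands="-1 0.07 0.016 0 0 0 0; -1 0.14 0.032 0 0 0 0; -1 0.21 0.047 0 0 0 0; -1 0.27 0.061 0 0 0 0; -1 0.304 0.068 0 0 0 0",
)

```text
t: 5.7
position: [0.4875, 0.2124, 0.2382]
orientation: [-0.0, 0.618, 0.786, -0.0]
contact_force: [0.3, -0.4, -2.4]
opening: 0.0255
finger_force: 59.2
```

Call:
arm_command(
  commands="-1 0 0 0.03 0 0 0; -1 0 0 0.06 0 0 0; -1 0 0 0.068 0 0 0; -1 0 0 0.068 0 0 0; -1 0 0 0.068 0 0 0",
)

```text
t: 6.2
position: [0.4882, 0.2103, 0.2054]
orientation: [0.0, 0.619, 0.786, 0.0]
contact_force: [0.2, 1.1, -2.1]
opening: 0.0252
finger_force: 59.2
```

```bash
python3 - <<'E'
from h import *
s=manip.state();print(s['t'],s['position'],s['contact_force'],s['opening'])
out=[]
for n in ('top','side'):
    f=grab(n); p=s['position']
    u=proj(f,[p+[0,0,-.074],p+[0,0,-.02]])
    print(n,u.round(1).tolist())
    x,y=[int(v) for v in u.mean(0)]
    x0=min(max(x-40,0),432);y0=min(max(y-40,0),304);print(x0,y0)
    out.append(cv2.resize(f['pixels'][y0:y0+80,x0:x0+80],(400,400),interpolation=cv2.INTER_CUBIC))
cv2.imwrite('pics/over.png',np.hstack(out)[:,:,::-1])
E
```

```text
6.2 [0.48818933 0.21026598 0.20539264] [ 0.22862778  1.06754067 -2.10061885] 0.025204618594483287
top [[157.7, 196.2], [150.5, 194.4]]
114 155
side [[208.4, 117.8], [206.8, 97.8]]
167 67
```

View pics/over.png

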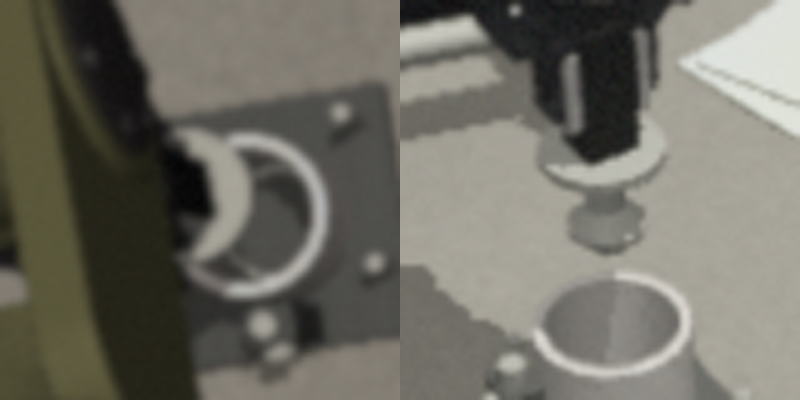

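```bash
python3 - <<'E'
from h import *
from scipy.optimize import least_squares
s=manip.state();zt=s['position'][2]-.0739
f=load('top');g=load('side')
def fit(P,r0): return least_squares(lambda c:np.hypot(*(P-c).T)-r0,P.mean(0),loss='soft_l1',f_scale=.0005)
G=cv2.resize(cv2.cvtColor(f['pixels'],cv2.COLOR_RGB2GRAY)[155:235,114:194],(400,400),interpolation=cv2.INTER_CUBIC).astype(int)
print(G[190,200:330:8])
P=[]
for y in range(150,240,6):
    r=np.diff(G[y,225:270]);x=225+np.argmin(r);P.append(onz(f,114+(x+1)/5-.4,155+(y+.5)/5-.5,zt+.058)[:2])
R=fit(np.array(P),.028);print('top collar',R.x,R.cost**.5,'rel TCP',R.x-s['position'][:2])
H=cv2.resize(cv2.cvtColor(g['pixels'],cv2.COLOR_RGB2GRAY)[67:147,167:247],(400,400),interpolation=cv2.INTER_CUBIC).astype(int)
for x in (160,200,240): print(x,H[140:215:4,x])
P=[]
G2=cv2.cvtColor(g['pixels'],cv2.COLOR_RGB2GRAY)
# cone widest rim and tip printouts
for y in (215,225,235,245): print('row',y,H[y,150:260:5])
E
```

```text
[  9  59 135 163 163 163 135  76  63  56  49  49  47  78 153 165 101]
top collar [0.4932558  0.15675217] 0.004636039625126284 rel TCP [ 0.00504717 -0.05351779]
160 [111 121 126 127 127 128 145 171 179 148 115 116 144 163 164 165 165 164
 164]
200 [ 32  32  32  34  35  73 138 185 187 188 187 156 115 107 103 100  99 101
 106]
240 [136 144 164 184 187 187 188 187 177 136 123 135 151 163 164 164 147 122
 115]
row 215 [164 162 164 153 128 116 118 119 118 114 115 116 117 119 123 122 121 116
 114 142 163 163]
row 225 [165 165 164 154 132 120 120 122 124 128 130 132 130 128 126 123 122 123
 143 157 160 162]
row 235 [166 165 166 155 128 114 120 124 125 129 132 134 132 129 127 147 153 127
 124 150 164 164]
row 245 [165 164 164 164 161 153 139 121 110 106 108 110 112 110 104 113 131 143
 156 164 165 165]
```

```bash
python3 - <<'E'
from h import *
from scipy.optimize import least_squares
s=manip.state();p=s['position'];zt=p[2]-.0739
f=load('top');g=load('side')
def fit(P,r0): return least_squares(lambda c:np.hypot(*(P-c).T)-r0,p[:2],loss='soft_l1',f_scale=.0005)
def crop(F,y,x): return cv2.resize(cv2.cvtColor(F['pixels'],cv2.COLOR_RGB2GRAY)[y:y+80,x:x+80],(400,400),interpolation=cv2.INTER_CUBIC).astype(int)
G=crop(f,155,114);P=[]
for y in range(146,246,6):
    x=225+np.argmin(G[y,228:270]-G[y,222:264]); P.append(onz(f,114+(x+.5)/5-.5,155+(y+.5)/5-.5,zt+.058)[:2])
R=fit(np.array(P),.028);print('top',R.x-p[:2],R.cost**.5,(np.hypot(*(np.array(P)-R.x).T)).round(4))
H=crop(g,67,167);P=[]
for x in range(170,256,6):
    y=150+np.argmin(H[153:203,x]-H[147:197,x]) if 1 else 0; P.append(onz(g,167+(x+.5)/5-.5,67+(y+.5)/5-.5,zt+.058)[:2])
R=fit(np.array(P),.028);print('side',R.x-p[:2],R.cost**.5,(np.hypot(*(np.array(P)-R.x).T)).round(4))
# sleeve bore ring in this side view
print(delta([.4877,.2105,.2],np.radians(13.5)))
E
```

```text
top [ 0.00160456 -0.00039164] 0.0009591139310456325 [0.0291 0.0278 0.0278 0.0284 0.0274 0.0278 0.0281 0.0279 0.0278 0.0279
 0.0283 0.0285 0.0277 0.0284 0.0278 0.0279 0.028 ]
side [-0.00019809  0.00181337] 0.001513905310800729 [0.027  0.0261 0.0282 0.0285 0.0284 0.0285 0.0281 0.0286 0.0266 0.0276
 0.0282 0.0272 0.0283 0.0282 0.0277]
(array([ 0.0007, -0.0009,  0.011 ]), array([ 0.0004, -0.    ,  0.0004]))
```

Both views agree that the tool is centred on the bore when the TCP is at about (0.487, 0.210). The lug direction is about 190°. I'll move above the start point.

Call:
arm_command(
  commands="-1 0.001 -0.02 0.01 0 0 0; -1 0.002 -0.04 0.025 0 0 0; -1 0.0035 -0.046 0.04 0 0 0; -1 0.0035 -0.046 0.05 0 0 0; -1 0.0035 -0.046 0.05 0 0 0",
)

```text
t: 6.8
position: [0.4653, 0.2066, 0.1794]
orientation: [-0.0, 0.619, 0.786, -0.0]
contact_force: [0.1, 0.8, -2.0]
opening: 0.025
finger_force: 59.3
```

Call:
arm_command(
  commands="-1 0 0 0 0 0 0; -1 0 0 0 0 0 0; -1 0 0 0 0 0 0; -1 0 0 0 0 0 0; -1 0 0 0 0 0 0",
)

```text
t: 7.3
position: [0.4652, 0.2066, 0.1798]
orientation: [0.0, 0.619, 0.786, 0.0]
contact_force: [0.4, -0.1, -1.5]
opening: 0.0258
finger_force: 59.3
```

```bash
python3 - <<'E'
from h import *
s=manip.state();print(s['t'],s['position'],s['contact_force'])
c=np.radians(188);print(delta([.487+.022*np.cos(c),.2098+.022*np.sin(c),.1514],np.radians(13.5)))
a=np.radians(188-13.5+np.arange(0,367,6));X=np.round(.044*np.c_[np.sin(a),np.cos(a)],4)
for i in range(0,60,5): print('; '.join(f'-1 {x:.4g} {y:.4g} 0 0 0 0' for x,y in (X[i+1:i+6]-X[i]).round(4)))
print((X[61]-X[60]).round(4))
E
```

```text
7.3 [0.4651869  0.20659901 0.17984001] [ 0.3635234  -0.07248758 -1.5031347 ]
(array([0.0003, 0.0001, 0.0569]), array([0.    , 0.    , 0.0004]))
-1 -0.0046 -0.0002 0 0 0 0; -1 -0.0092 0.0001 0 0 0 0; -1 -0.0137 0.0008 0 0 0 0; -1 -0.0182 0.0021 0 0 0 0; -1 -0.0224 0.0038 0 0 0 0
-1 -0.0041 0.0021 0 0 0 0; -1 -0.008 0.0046 0 0 0 0; -1 -0.0115 0.0076 0 0 0 0; -1 -0.0148 0.0108 0 0 0 0; -1 -0.0176 0.0144 0 0 0 0
-1 -0.0025 0.0039 0 0 0 0; -1 -0.0046 0.0081 0 0 0 0; -1 -0.0062 0.0124 0 0 0 0; -1 -0.0073 0.0168 0 0 0 0; -1 -0.008 0.0214 0 0 0 0
-1 -0.0002 0.0046 0 0 0 0; -1 0.0001 0.0092 0 0 0 0; -1 0.0008 0.0137 0 0 0 0; -1 0.0021 0.0182 0 0 0 0; -1 0.0038 0.0224 0 0 0 0
-1 0.0021 0.0041 0 0 0 0; -1 0.0046 0.008 0 0 0 0; -1 0.0076 0.0115 0 0 0 0; -1 0.0108 0.0148 0 0 0 0; -1 0.0144 0.0176 0 0 0 0
-1 0.0039 0.0025 0 0 0 0; -1 0.0081 0.0046 0 0 0 0; -1 0.0124 0.0062 0 0 0 0; -1 0.0168 0.0073 0 0 0 0; -1 0.0214 0.008 0 0 0 0
-1 0.0046 0.0002 0 0 0 0; -1 0.0092 -0.0001 0 0 0 0; -1 0.0137 -0.0008 0 0 0 0; -1 0.0182 -0.0021 0 0 0 0; -1 0.0224 -0.0038 0 0 0 0
-1 0.0041 -0.0021 0 0 0 0; -1 0.008 -0.0046 0 0 0 0; -1 0.0115 -0.0076 0 0 0 0; -1 0.0148 -0.0108 0 0 0 0; -1 0.0176 -0.0144 0 0 0 0
-1 0.0025 -0.0039 0 0 0 0; -1 0.0046 -0.0081 0 0 0 0; -1 0.0062 -0.0124 0 0 0 0; -1 0.0073 -0.0168 0 0 0 0; -1 0.008 -0.0214 0 0 0 0
-1 0.0002 -0.0046 0 0 0 0; -1 -0.0001 -0.0092 0 0 0 0; -1 -0.0008 -0.0137 0 0 0 0; -1 -0.0021 -0.0182 0 0 0 0; -1 -0.0038 -0.0224 0 0 0 0
-1 -0.0021 -0.0041 0 0 0 0; -1 -0.0046 -0.008 0 0 0 0; -1 -0.0076 -0.0115 0 0 0 0; -1 -0.0108 -0.0148 0 0 0 0; -1 -0.0144 -0.0176 0 0 0 0
-1 -0.0039 -0.0025 0 0 0 0; -1 -0.0081 -0.0046 0 0 0 0; -1 -0.0124 -0.0062 0 0 0 0; -1 -0.0168 -0.0073 0 0 0 0; -1 -0.0214 -0.008 0 0 0 0
[-0.0046 -0.0002]
```

Call:
arm_command(
  commands="-1 0 0 0.014 0 0 0; -1 0 0 0.028 0 0 0; -1 0 0 0.04 0 0 0; -1 0 0 0.05 0 0 0; -1 0 0 0.057 0 0 0",
)

```text
t: 7.8
position: [0.4652, 0.2066, 0.1509]
orientation: [0.0, 0.619, 0.786, 0.0]
contact_force: [0.4, -0.2, 1.0]
opening: 0.0254
finger_force: 59.6
```

```bash
python3 - <<'E'
from h import *
g=grab('side');s=manip.state();print(s['t'],s['position'],s['contact_force'],s['joint_pos'].round(3))
cv2.imwrite('pics/touch.png',cv2.resize(g['pixels'][90:180,160:250],(540,540),interpolation=cv2.INTER_CUBIC)[:,:,::-1])
E
```

```text
7.85 [0.46516915 0.2065527  0.150531  ] [ 1.70560796  0.00682336 -0.31598081] [ 0.346  0.294  1.728 -0.     1.12   0.109]
```

View pics/touch.png

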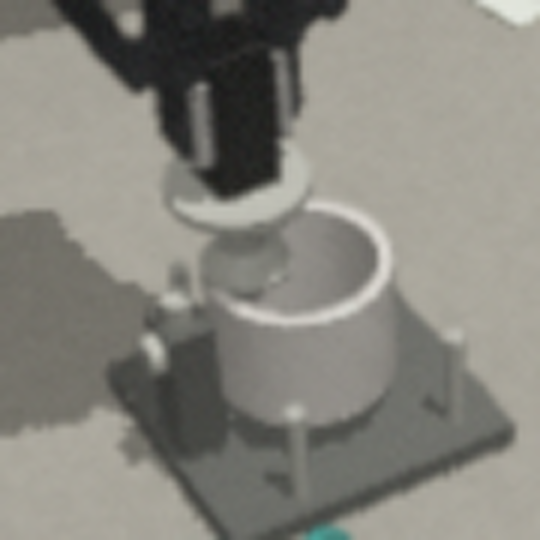

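The cone sits on the edge beside the lug, with the collar at (240,190) and the lug at (190,370). The vertical force rose by about 2.4 N, as expected for roughly 7 mm of spring travel. Now the lap.

Call:
arm_command(
  commands="-1 -0.0046 -0.0002 0 0 0 0; -1 -0.0092 0.0001 0 0 0 0; -1 -0.0137 0.0008 0 0 0 0; -1 -0.0182 0.0021 0 0 0 0; -1 -0.0224 0.0038 0 0 0 0",
)

```text
t: 8.35
position: [0.4697, 0.1961, 0.1514]
orientation: [-0.0, 0.619, 0.786, 0.0]
contact_force: [0.3, 3.2, -0.1]
opening: 0.0253
finger_force: 59.7
```

Call:
arm_command(
  commands="-1 -0.0041 0.0021 0 0 0 0; -1 -0.008 0.0046 0 0 0 0; -1 -0.0115 0.0076 0 0 0 0; -1 -0.0148 0.0108 0 0 0 0; -1 -0.0176 0.0144 0 0 0 0",
)

```text
t: 8.85
position: [0.4787, 0.1892, 0.1512]
orientation: [-0.0, 0.619, 0.786, -0.0]
contact_force: [-0.3, 3.1, 0.2]
opening: 0.0252
finger_force: 59.7
```

Call:
arm_command(
  commands="-1 -0.0025 0.0039 0 0 0 0; -1 -0.0046 0.0081 0 0 0 0; -1 -0.0062 0.0124 0 0 0 0; -1 -0.0073 0.0168 0 0 0 0; -1 -0.008 0.0214 0 0 0 0",
)

```text
t: 9.35
position: [0.49, 0.1879, 0.1512]
orientation: [-0.0, 0.619, 0.786, -0.0]
contact_force: [-2.8, 1.2, 0.3]
opening: 0.0254
finger_force: 59.6
```

```bash
python3 - <<'E'
from h import *
s=manip.state();d=s['position'][:2]-[.487,.2098];print(s['t'],s['position'],np.hypot(*d),np.degrees(np.arctan2(d[1],d[0])),s['contact_force'])
E
```

```text
9.35 [0.49003862 0.18790076 0.1511646 ] 0.02210904329745718 -82.10039013223519 [-2.77738434  1.18079793  0.3070014 ]
```

Tracking is good: radius 22.1 mm, at 278° as planned, with steady force. I'll continue.

Call:
arm_command(
  commands="-1 -0.0002 0.0046 0 0 0 0; -1 0.0001 0.0092 0 0 0 0; -1 0.0008 0.0137 0 0 0 0; -1 0.0021 0.0182 0 0 0 0; -1 0.0038 0.0224 0 0 0 0",
)

```text
t: 9.85
position: [0.5005, 0.1924, 0.1512]
orientation: [-0.0, 0.619, 0.786, -0.0]
contact_force: [-3.2, 1.1, -0.8]
opening: 0.0254
finger_force: 59.6
```

Call:
arm_command(
  commands="-1 0.0021 0.0041 0 0 0 0; -1 0.0046 0.008 0 0 0 0; -1 0.0076 0.0115 0 0 0 0; -1 0.0108 0.0148 0 0 0 0; -1 0.0144 0.0176 0 0 0 0",
)

```text
t: 10.35
position: [0.5073, 0.2015, 0.1512]
orientation: [-0.0, 0.619, 0.786, -0.0]
contact_force: [-3.5, -0.6, -0.8]
opening: 0.0256
finger_force: 59.6
```

Call:
arm_command(
  commands="-1 0.0039 0.0025 0 0 0 0; -1 0.0081 0.0046 0 0 0 0; -1 0.0124 0.0062 0 0 0 0; -1 0.0168 0.0073 0 0 0 0; -1 0.0214 0.008 0 0 0 0",
)

```text
t: 10.85
position: [0.5087, 0.2128, 0.1513]
orientation: [0.0, 0.619, 0.786, -0.0]
contact_force: [-1.6, -2.1, -0.8]
opening: 0.025
finger_force: 59.7
```

Call:
arm_command(
  commands="-1 0.0046 0.0002 0 0 0 0; -1 0.0092 -0.0001 0 0 0 0; -1 0.0137 -0.0008 0 0 0 0; -1 0.0182 -0.0021 0 0 0 0; -1 0.0224 -0.0038 0 0 0 0",
)

```text
t: 11.35
position: [0.5042, 0.2233, 0.1513]
orientation: [0.0, 0.619, 0.786, -0.0]
contact_force: [-0.5, -2.9, -0.0]
opening: 0.0252
finger_force: 59.7
```

Call:
arm_command(
  commands="-1 0.0041 -0.0021 0 0 0 0; -1 0.008 -0.0046 0 0 0 0; -1 0.0115 -0.0076 0 0 0 0; -1 0.0148 -0.0108 0 0 0 0; -1 0.0176 -0.0144 0 0 0 0",
)

```text
t: 11.85
position: [0.4951, 0.2301, 0.1514]
orientation: [0.0, 0.619, 0.786, 0.0]
contact_force: [1.4, -3.3, -0.0]
opening: 0.0256
finger_force: 59.7
```

Call:
arm_command(
  commands="-1 0.0025 -0.0039 0 0 0 0; -1 0.0046 -0.0081 0 0 0 0; -1 0.0062 -0.0124 0 0 0 0; -1 0.0073 -0.0168 0 0 0 0; -1 0.008 -0.0214 0 0 0 0",
)

```text
t: 12.35
position: [0.4838, 0.2315, 0.1514]
orientation: [0.0, 0.619, 0.786, 0.0]
contact_force: [2.0, -1.7, 0.1]
opening: 0.0253
finger_force: 59.6
```

```bash
python3 - <<'E'
from h import *
s=manip.state();d=s['position'][:2]-[.487,.2098];print(s['t'],s['position'],np.hypot(*d),np.degrees(np.arctan2(d[1],d[0])),s['contact_force'])
E
```

```text
12.35 [0.48378788 0.23149342 0.15137949] 0.021929941729108192 98.42253306692497 [ 1.98661612 -1.72448755  0.06590626]
```

Call:
arm_command(
  commands="-1 0.0002 -0.0046 0 0 0 0; -1 -0.0001 -0.0092 0 0 0 0; -1 -0.0008 -0.0137 0 0 0 0; -1 -0.0021 -0.0182 0 0 0 0; -1 -0.0038 -0.0224 0 0 0 0",
)

```text
t: 12.85
position: [0.4733, 0.227, 0.1514]
orientation: [0.0, 0.619, 0.786, 0.0]
contact_force: [2.8, -0.3, -0.1]
opening: 0.0253
finger_force: 59.6
```

Call:
arm_command(
  commands="-1 -0.0021 -0.0041 0 0 0 0; -1 -0.0046 -0.008 0 0 0 0; -1 -0.0076 -0.0115 0 0 0 0; -1 -0.0108 -0.0148 0 0 0 0; -1 -0.0144 -0.0176 0 0 0 0",
)

```text
t: 13.35
position: [0.4665, 0.2179, 0.1514]
orientation: [0.0, 0.619, 0.786, 0.0]
contact_force: [2.4, 1.4, 0.5]
opening: 0.0254
finger_force: 59.6
```

Call:
arm_command(
  commands="-1 -0.0039 -0.0025 0 0 0 0; -1 -0.0081 -0.0046 0 0 0 0; -1 -0.0124 -0.0062 0 0 0 0; -1 -0.0168 -0.0073 0 0 0 0; -1 -0.0214 -0.008 0 0 0 0",
)

```text
t: 13.85
position: [0.4651, 0.2065, 0.1513]
orientation: [-0.0, 0.619, 0.786, 0.0]
contact_force: [2.4, 2.1, 0.5]
opening: 0.0257
finger_force: 59.7
```

Call:
arm_command(
  commands="-1 -0.0046 -0.0002 0 0 0 0; -1 -0.006 -0.0002 0 0 0 0; -1 -0.006 -0.0002 0 0 0 0; -1 -0.006 -0.0002 0 0 0 0; -1 -0.006 -0.0002 0 0 0 0",
)

```text
t: 14.35
position: [0.4658, 0.2036, 0.1513]
orientation: [0.0, 0.619, 0.786, -0.0]
contact_force: [1.2, 0.1, -1.1]
opening: 0.0252
finger_force: 59.7
```

Call:
arm_command(
  commands="-1 0 0 -0.01 0 0 0; -1 0 0 -0.03 0 0 0; -1 0 0 -0.07 0 0 0; -1 0 0 -0.13 0 0 0; -1 0 0 -0.18 0 0 0",
)

```text
t: 14.85
position: [0.4654, 0.2036, 0.2431]
orientation: [-0.0, 0.619, 0.786, -0.0]
contact_force: [0.0, -0.4, -1.5]
opening: 0.0254
finger_force: 59.5
```

Call:
arm_command(
  commands="-1 0 0 0 0 0 0; -1 0 0 0 0 0 0; -1 0 0 0 0 0 0; -1 0 0 0 0 0 0; -1 0 0 0 0 0 0",
)

```text
t: 15.35
position: [0.4655, 0.2035, 0.2405]
orientation: [-0.0, 0.619, 0.786, -0.001]
contact_force: [-0.4, -0.7, -2.9]
opening: 0.0251
finger_force: 59.8
```

```bash
python3 - <<'E'
from h import *
s=manip.state();print(s['t'],s['position'],s['contact_force'],s['opening'])
print(delta([.4925,-.1042,s['position'][2]],np.radians(13.5)))
g=load('side')
E
```

```text
15.35 [0.46551683 0.20354963 0.24051543] [-0.36380423 -0.7314327  -2.87568108] 0.025068946837320836
(array([-6.11e-01, -9.20e-02,  2.00e-04]), array([-0.0005,  0.0001,  0.0004]))
```

Call:
arm_command(
  commands="-1 -0.04 -0.006 0 0 0 0; -1 -0.1 -0.015 0 0 0 0; -1 -0.17 -0.026 0 0 0 0; -1 -0.24 -0.036 0 0 0 0; -1 -0.31 -0.047 0 0 0 0",
)

```text
t: 15.85
position: [0.4791, 0.0461, 0.241]
orientation: [-0.0, 0.618, 0.786, -0.0]
contact_force: [0.5, -0.4, -2.3]
opening: 0.0256
finger_force: 59.6
```

Call:
arm_command(
  commands="-1 -0.07 -0.01 0 0 0 0; -1 -0.14 -0.021 0 0 0 0; -1 -0.21 -0.031 0 0 0 0; -1 -0.27 -0.041 0 0 0 0; -1 -0.301 -0.045 0 0 0 0",
)

```text
t: 16.35
position: [0.4926, -0.1061, 0.2409]
orientation: [-0.0, 0.619, 0.785, -0.0]
contact_force: [0.4, 0.9, -2.9]
opening: 0.0254
finger_force: 59.6
```

Call:
arm_command(
  commands="-1 0 0 0 0 0 0; -1 0 0 0 0 0 0; -1 0 0 0 0 0 0; -1 0 0 0 0 0 0; -1 0 0 0 0 0 0",
)

```text
t: 16.85
position: [0.4928, -0.1034, 0.2414]
orientation: [0.0, 0.618, 0.786, 0.0]
contact_force: [0.4, -0.3, -1.7]
opening: 0.025
finger_force: 59.6
```

```bash
python3 - <<'E'
from h import *
g=grab('side');s=manip.state();print(s['t'],s['position'],s['contact_force'],s['opening'])
print(delta([.4925,-.1042,.0985],np.radians(13.5)))
# hole ellipse, plate z=.075
G=cv2.cvtColor(g['pixels'],cv2.COLOR_RGB2GRAY);u=proj(g,[[.4927,-.1042,.075]])[0];print(u)
x,y=int(u[0])-50,int(u[1])-60
cv2.imwrite('pics/back.png',cv2.resize(g['pixels'][y:y+100,x:x+100],(600,600),interpolation=cv2.INTER_CUBIC)[:,:,::-1]);print(x,y)
t=[[.4927+.022*np.cos(a),-.1042+.022*np.sin(a),.075] for a in (0,np.pi/2,np.pi,-np.pi/2)];print(((proj(g,t)-[x,y])*6).round())
E
```

```text
16.9 [ 0.49278871 -0.10359902  0.24134316] [ 0.16388892  0.04101037 -2.42406551] 0.025538416901496233
(array([-0.001 , -0.0009,  0.2857]), array([0.    , 0.    , 0.0007]))
[262.55975658 240.99471237]
212 180
[[368. 345.]
 [277. 311.]
 [237. 387.]
 [331. 423.]]
```

View pics/back.png

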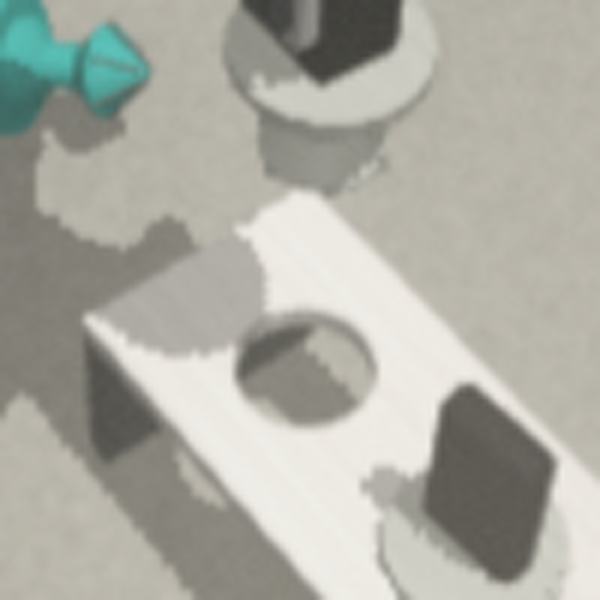

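The target hole is empty at crop (306,368) and the scraper is undisturbed at (490,480). The hole sits under the planned position. I'll lower the tool.

Call:
arm_command(
  commands="-1 -0.003 -0.002 0.03 0 0 0; -1 -0.003 -0.002 0.07 0 0 0; -1 -0.003 -0.002 0.12 0 0 0; -1 -0.003 -0.002 0.15 0 0 0; -1 -0.003 -0.002 0.15 0 0 0",
)

```text
t: 17.4
position: [0.4913, -0.1054, 0.1645]
orientation: [-0.002, 0.618, 0.786, -0.001]
contact_force: [0.5, 0.1, -2.0]
opening: 0.0252
finger_force: 59.5
```

Call:
arm_command(
  commands="-1 0 0 0.02 0 0 0; -1 0 0 0.05 0 0 0; -1 0 0 0.08 0 0 0; -1 0 0 0.11 0 0 0; -1 0 0 0.115 0 0 0",
)

```text
t: 17.9
position: [0.4918, -0.1056, 0.1078]
orientation: [-0.001, 0.619, 0.786, -0.0]
contact_force: [0.5, 0.3, -1.5]
opening: 0.0254
finger_force: 59.5
```

Call:
arm_command(
  commands="-1 0 0 0.008 0 0 0; -1 0 0 0.014 0 0 0; -1 0 0 0.018 0 0 0; -1 0 0 0.018 0 0 0; -1 0 0 0.018 0 0 0",
)

```text
t: 18.4
position: [0.4922, -0.1059, 0.1]
orientation: [0.0, 0.619, 0.786, 0.0]
contact_force: [-0.2, -0.3, -1.9]
opening: 0.0256
finger_force: 59.5
```

```bash
python3 - <<'E'
from h import *
s=manip.state();print(s['t'],s['position'],s['contact_force'],s['torque'],s['opening'])
E
```

```text
18.4 [ 0.49223351 -0.10585159  0.10003373] [-0.21430289 -0.25425093 -1.90202924] [0.02695827 0.02908246 0.01124965] 0.02564758357153475
```

No side load. I'll lower it the last 3 mm in small steps until the collar takes the weight.

Call:
arm_command(
  commands="-1 0 0 0.002 0 0 0; -1 0 0 0.004 0 0 0; -1 0 0 0.005 0 0 0; -1 0 0 0.005 0 0 0; -1 0 0 0.005 0 0 0",
)

```text
t: 18.9
position: [0.4921, -0.1058, 0.0973]
orientation: [0.0, 0.619, 0.786, -0.0]
contact_force: [-0.0, -0.3, -2.1]
opening: 0.0255
finger_force: 59.5
```

Call:
arm_command(
  commands="-1 0 0 0.0005 0 0 0; -1 0 0 0.001 0 0 0; -1 0 0 0.001 0 0 0; -1 0 0 0.001 0 0 0; -1 0 0 0.001 0 0 0",
)

```text
t: 19.4
position: [0.4922, -0.1058, 0.0969]
orientation: [0.0, 0.619, 0.786, 0.0]
contact_force: [-1.9, 0.7, 2.3]
opening: 0.0254
finger_force: 60.0
```

The collar is seated: the vertical force went from about -2 to +2 N. I'll release, retreat and check.

Call:
arm_command(
  commands="0 0 0 0 0 0 0; 0.3 0 0 0 0 0 0; 0.6 0 0 0 0 0 0; 0.6 0 0 0 0 0 0; 0.6 0 0 0 0 0 0",
)

```text
t: 19.9
position: [0.4922, -0.1058, 0.0968]
orientation: [0.0, 0.619, 0.786, 0.0]
contact_force: [0.0, -0.8, -0.7]
opening: 0.0684
finger_force: 0.0
```

Call:
arm_command(
  commands="0.6 0 0 -0.01 0 0 0; 0.6 0 0 -0.05 0 0 0; 0.6 0 0 -0.11 0 0 0; 0.6 0 0 -0.18 0 0 0; 0.6 0 0 -0.25 0 0 0",
)

```text
t: 20.4
position: [0.4919, -0.1057, 0.2235]
orientation: [0.0, 0.619, 0.786, -0.0]
contact_force: [-0.7, 0.7, -0.2]
opening: 0.0684
finger_force: 0.0
```

Call:
arm_command(
  commands="0.6 0.06 0 -0.02 0 0 0; 0.6 0.13 0 -0.04 0 0 0; 0.6 0.2 0 -0.04 0 0 0; 0.6 0.27 0 -0.04 0 0 0; 0.6 0.34 0 -0.04 0 0 0",
)

```text
t: 20.9
position: [0.4517, 0.0607, 0.2423]
orientation: [0.0, 0.619, 0.786, 0.0]
contact_force: [0.4, 0.0, -0.4]
opening: 0.0683
finger_force: 0.0
```

Call:
arm_command(
  commands="0.6 0.07 0 0 0 0 0; 0.6 0.14 0 0 0 0 0; 0.6 0.2 0 0 0 0 0; 0.6 0.2 0 0 0 0 0; 0.6 0.2 0 0 0 0 0",
)

```text
t: 21.4
position: [0.4286, 0.1568, 0.2421]
orientation: [0.0, 0.618, 0.786, 0.0]
contact_force: [0.2, -0.2, -1.0]
opening: 0.0681
finger_force: 0.0
```

```bash
python3 - <<'E'
from h import *
s=manip.state();print(s['t'],s['position'],s['contact_force'],s['opening'])
f=grab('top');g=grab('side')
a=cv2.resize(f['pixels'][150:230,265:395],(650,400),interpolation=cv2.INTER_CUBIC)[:300,:400]
a=cv2.resize(f['pixels'][150:230,262:342],(400,400),interpolation=cv2.INTER_CUBIC)
b=cv2.resize(g['pixels'][190:330,220:360],(400,400),interpolation=cv2.INTER_CUBIC)
cv2.imwrite('pics/final.png',np.hstack([a,b])[:,:,::-1])
E
```

```text
21.4 [0.4286497  0.15684581 0.24206351] [ 0.19350168 -0.1562749  -0.95885235] 0.0680677813379335
```

View pics/final.png

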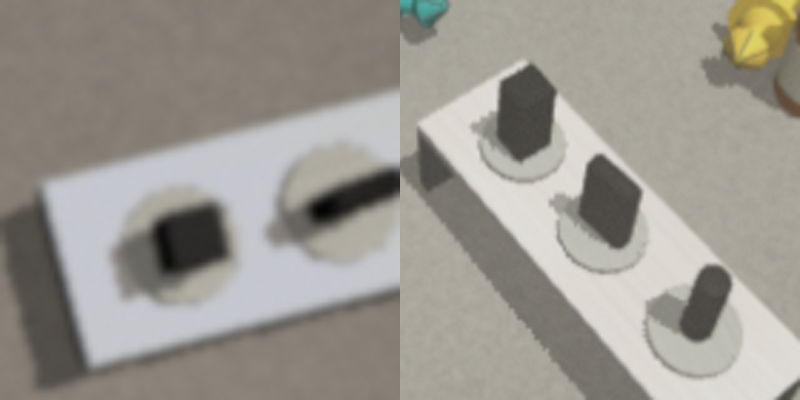

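The deburrer stands upright with its collar flat in its original hole, at side crop (525,110). The scraper at (610,200) and the awl at (705,310) are untouched, and the gripper is clear. I'm handing the job in.

```bash
python3 -c "
from workcell import manip
print(manip.job_done())"
```

```text
the job is handed in; nothing more can be done
None
```

The deburrer ran a full counter-clockwise lap of the sleeve's edge from lug to lug with light contact (about 2–4 N), is back upright in its original hole and released, and the job was handed in at about 21.5 s with the other two tools untouched.

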